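# Draw the drill core out of its half-roofed case and hold it up

## Robot

A 6-joint arm with a two-finger parallel gripper is mounted at the origin on the work surface. World frame = base frame: x ahead of the robot, y to its left, z up, the work surface at z = 0. Lengths are in mm, angles in rad, forces in N, time in s.
With the tool pointing down it reaches from about 350 to 975 mm from the base axis. Payload 7.1 kg.
Tool frame: the origin (TCP) lies midway between the tips of the shut fingers; the grasp point (between the pads) lies 19 mm behind it (ctrl.hold_point_z is the distance from the TCP to the grasp point, in mm); z points along the fingers, y is the direction in which the jaws open and shut (so a half turn about z gives the same grasp; the last joint's range is limited). The gripper opens to 88 mm and grips with 3 to 60 N. Pads are 20 mm wide; open, the fingers measure 115 mm over their backs; the gripper's body (75 mm by 178 mm) begins 61 mm behind the grasp point.
Start: joints at [1.118, 0.423, 1.63, -0, 1.089, -0.019], TCP at [262.669, 567.107, 222.675] pointing down, gripper open.
Joint ranges: [-3, 3], [-0.9, 2.11], [0.09, 2.58], [-1.31, 4.45], [0.11, 2.69], [-2.54, 2.54]. Speed limits (rad/s): [2.39, 2.39, 3.01, 3.14, 3.14, 3.14].

## Interface

Orientations are given as a rotation vector (axis times angle).
In Python, from workcell import ctrl, eyes gives the robot as it stands.
- The arm moves only by the tool move_arm, never from a script. Its argument "deltas" is a list of rows, each a list of 6 numbers: the shift along the tool's x, y, z in mm, then the turn, a rotation vector about the tool's x, y, z in rad. A call has 1 to 5 rows; each row shifts and turns the pose as measured when the row begins, along the tool's axes as they then stand; what a row does not reach is not made up. A row lasts 1/12 s, in which the tool goes at most 41.7 mm and 7.16 degrees, less where a joint would pass 70% of its speed; a pose out of reach is approached as far as the arm can. A call is refused whole if a number of a shift passes 41.7 or a number of a turn 0.125, either way. A call with a gripper value outside its range is refused whole. "hand" is the closure, from -1 (fully open) to 1 (shut), set as the call begins (left out, the last holds). The fingers move at their own pace and stop on an object; the grip force is fixed at half the most. Time passes only in rows, so rows that do not move let the fingers close. It gives the time, the measured TCP pose, the force and the opening at its end, in the units of the state.
- ctrl.get_obs(): the state, without advancing time (a new reading comes with each control period).
- eyes.get_image(name): name is "scene" or "side" or "wrist"; returns a dict with "frame" (420x560x3 uint8, red, green, blue), "range_z" (420x560 float32, mm along the optical axis (not along the pixel's ray), 0 where there is no reading), "fx", "fy", "cx", "cy" (pixels), "cam_to_world" (4x4, takes a point from camera to world coordinates). Camera axes: x right, y down, z forward; pixel columns grow to the right and rows downward; lengths in mm; the calibration is good to about 2 mm. A picture is of the moment at which its call begins.
- ctrl.close_job(): hands the job in, once; it reports no verdict.
The state is a dict: "t": time; "qpos": joint angles; "qvel": joint speeds; "joint_torque": joint torques, N m; "ee_pos": TCP position; "orientation": TCP orientation; "ft_force": force on the tool from outside, world axes, zero at the start; "moment": the same for the moment, N m; "width": finger opening in mm.
Only numpy, scipy, OpenCV 4.12 (cv2) and the standard library are available. Lean on these libraries where they do the work, as an engineer would, in place of code of your own. Each camera call takes 0.05 s, during which the arm holds its last target.

## Task

Slide the lid of the wooden case all the way open, then take the long stone drill core out through the opening, which is shorter than the core, so that it has to come out slantwise. Finish while holding the core still in the gripper, up in the air, with both of its ends at least 6 cm higher than the top of the lid board and touching nothing but the gripper; leave the lid open and the other things on the table where they are.

Things in the scene. Friction and masses are not known exactly. Their poses are not given: they have to be found in the camera images.
- case: Wooden case fixed to the table, 126 (x) x 276 (y) x 76 mm high. Origin: centre of its underside; long side along its y, z up; turned up to 0.4 rad either way. Inside: 110 mm wide, 260 long (y -130 to +130), floor 8 mm above the table, walls 8 thick. Long walls and +y end wall 76 mm high, -y end wall 70. A fixed roof board (70 to 76 mm above the table) covers y = +20 to +130.
- lid (a joint): How far the lid has slid towards the case's +y, in m: 0 closed over the opening, 0.16 fully open, above the fixed roof. A flat board 122 x 160 x 6 mm, its top 82.5 mm above the table. About 1.5 N of friction plus some damping; stays where it is left. Starts 0 to 30 mm open.
- lid_grip (a point): Centre of the lid's grip bar, a dark wooden bar standing on the lid: 60 mm along the case's x, 12 mm thick in y, its top 26 mm above the lid's top (108.5 mm above the table). This point is 97.5 mm above the table, 22 mm from the lid's +y edge, at the case's y = 0 when the lid is closed; it moves with the lid. Axes as the case's.
- opening (a point): Centre of the opening in the case's top, 150 mm long (case y -130 to +20) and 110 mm wide, 70 mm above the table. Axes as the case's. Below, two notched wooden rests carry the core: 10 mm thick, 56 wide, at case y = -95 and +45, notch bottom 32 mm and cheeks 44 mm above the table, notch 28 mm wide.
- core_mid (a point): Middle of the grey banded stone drill core, on its axis: a cylinder 22 mm in diameter, 230 mm long, about 0.23 kg (up to a quarter more or less), balanced here. Its y axis runs along it. It lies lengthwise on the rests under the lid, axis 43 mm above the table, middle within 10 mm of the case's middle, its last 85 to 105 mm under the fixed roof.
- core_open_end (a point): Centre of the core's end face that lies in the open part of the case (y = -115 mm of the core).
- core_roof_end (a point): Centre of the core's end face that lies under the fixed roof (y = +115 mm of the core).
- bowl: Terracotta bowl, 84 mm across, 50 mm high, beside the case; leave it alone. Origin: centre of its underside.
- rock: Rounded grey stone, 76 mm across, 46 mm high, beside the case; leave it alone. Origin: centre of its underside.
- drive: Flat grey portable drive, 75 x 110 x 15 mm, beside the case; leave it alone. Origin: centre of its underside.

How it is judged (in metres and radians):
On the way:
1. the lid is slid fully open (to within 1 cm), the core still down in the case (value of joint lid above 0.15 m and height (world z) of core_mid below 0.07 m), for 0.2 s.
At the end, for the whole second after the job is handed in: The core is held in the fingers, still (under 3 cm/s), both end centres more than 137.5 mm above the table (55 mm above the lid board), touching neither the case, the lid nor the other things; the lid is still open by at least 140 of its 160 mm (height (world z) of each of core_open_end, core_roof_end above 0.1375 m and contact force between core and the fingers above 1 N and contact force between core and case below 0.05 N and contact force between core and bowl below 0.05 N and contact force between core and rock below 0.05 N and contact force between core and drive below 0.05 N and linear speed of core below 0.03 m/s and value of joint lid above 0.14 m); the arm keeps its last pose, push and grip.
It fails at once if the bowl, rock or drive is moved more than 2 cm (distance of any of bowl, rock, drive from where it was at the start of the episode above 0.02 m).
It also fails if it takes over 58 s, if anything falls off the work surface, if the arm or the gripper's body presses on something with over 40 N, if the wrist force passes 120 N, or if a joint passes its speed limit or range.

## Working session

There is one attempt and no reset: what is moved stays moved. The work goes in short steps, Python scripts to look and compute and a tool call to move; the robot and the scene stay as the last step left them, time stands still between calls to the robot, and variables do not carry over. Pictures are saved under pics/ and viewed, and the job is handed in when it is done.

Besides the shell and the picture viewer there is one more tool, called after "Request:" by a JSON object that holds its "api" and its "payload". move_arm: Moves the arm, as the interface text tells. Its arguments: {"type":"object","properties":{"deltas":{"type":"array"},"hand":{"type":"number"}},"required":["deltas"]}

```bash
mkdir -p pics; ls
python3 - <<'E'
from workcell import ctrl, eyes
import cv2,numpy as np
print(ctrl.get_obs(), ctrl.hold_point_z)
for n in ["scene","side","wrist"]:
    d=eyes.get_image(n); cv2.imwrite(f"pics/{n}0.png",d["frame"][:,:,::-1])
    np.savez(f"/tmp/{n}0.npz",**d)
    print(n,d["fx"],d["cx"],d["cy"],np.round(d["cam_to_world"],3).tolist())
E
```

```text
pics
{'t': 0.0, 'qpos': array([ 1.11797480e+00,  4.23859939e-01,  1.63068789e+00,  4.57440962e-06,
        1.08863581e+00, -1.89648056e-02]), 'qvel': array([-0.00105461, -0.00017962,  0.00078413,  0.00036677,  0.00062186,
       -0.00174523]), 'joint_torque': array([ 2.36506465e-03, -5.44646430e+01, -2.73662317e+01,  6.44525955e-02,
        2.28937523e-02, -1.27467001e-04]), 'ee_pos': array([262.43897537, 566.60145431, 221.89062232]), 'orientation': array([-6.76090281e-01, -3.06759507e+00,  2.42813151e-03]), 'ft_force': array([-0.26694399, -0.01068855, -0.60603888]), 'moment': array([-0.01849368,  0.01010209,  0.04598712]), 'width': 87.79674656512904} 18.700000000000003
scene 392.3634119350487 277.11539320354774 204.85307158227027 [[-0.221, 0.706, -0.673, 1047.439], [0.975, 0.155, -0.158, 103.251], [-0.007, -0.691, -0.722, 553.531], [0.0, 0.0, 0.0, 1.0]]
side 467.75695700883733 274.59664784127915 209.20473883582522 [[0.993, -0.066, 0.1, 520.416], [-0.118, -0.676, 0.727, -517.574], [0.019, -0.734, -0.679, 574.899], [0.0, 0.0, 0.0, 1.0]]
wrist 373.4763621057204 282.20298372949657 201.78229676114154 [[0.421, 0.865, 0.272, 186.234], [0.907, -0.401, -0.128, 601.938], [-0.002, 0.3, -0.954, 383.499], [0.0, 0.0, 0.0, 1.0]]
```

View pics/scene0.png

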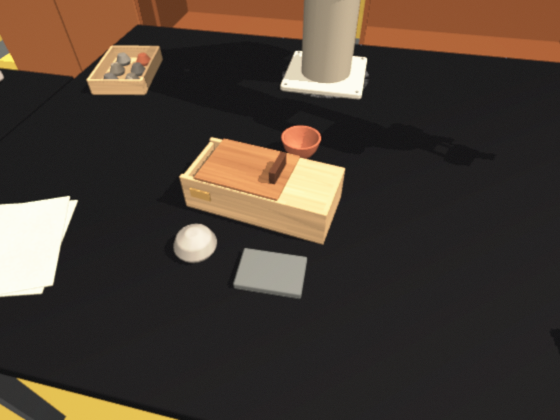

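View pics/side0.png

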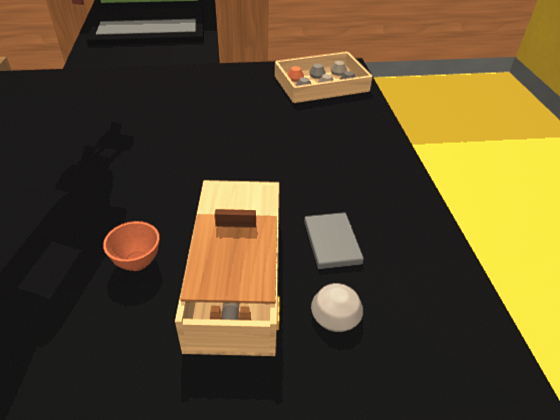

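View pics/wrist0.png

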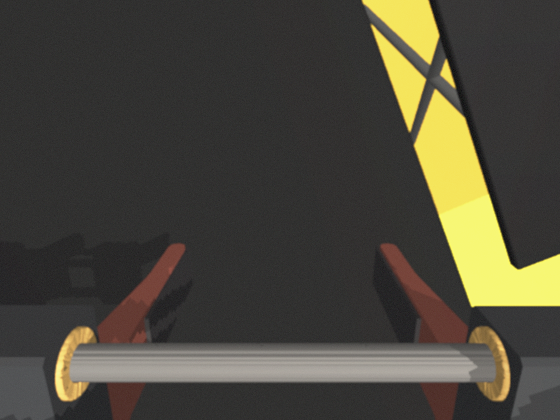

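The scene and side pictures show the case's roof on its far, world +y end. The grip bar is at about (278,168) in scene and (236,218) in side. The bowl is on the robot side; the rock and drive are on the far-x side. Next I'll measure the poses from depth.

```bash
cat > h.py <<'E'
import numpy as np,cv2
def cloud(d):
    z=d["range_z"].astype(float); v,u=np.indices(z.shape); m=z>0
    p=np.stack([(u-d["cx"])/d["fx"]*z,(v-d["cy"])/d["fy"]*z,z,np.ones_like(z)],-1)
    w=p@np.asarray(d["cam_to_world"]).T
    w=w[...,:3]; w[~m]=np.nan
    return w
E
python3 - <<'E'
from h import *
C=[]
for n in ["scene","side"]:
    d=dict(np.load(f"/tmp/{n}0.npz")); w=cloud(d); f=d["frame"].astype(int)
    roi=(w[...,0]>350)&(w[...,0]<800)&(w[...,1]>-350)&(w[...,1]<350)
    tbl=w[roi&(abs(w[...,2])<12)]; print(n,"table z",np.nanmedian(tbl[:,2]))
    def sel(lo,hi): 
        return w[roi&(w[...,2]>lo)&(w[...,2]<hi)]
    for lo,hi in [(68,79),(79.5,86),(103,113)]:
        p=sel(lo,hi); print(lo,hi,len(p),cv2.minAreaRect(p[:,:2].astype(np.float32)), p.mean(0))
    # components of above-table things
    m=(roi&(w[...,2]>8)).astype(np.uint8); k,l,s,_=cv2.connectedComponentsWithStats(m)
    for i in range(1,k):
        if s[i,4]>150:
            p=w[l==i]; print("comp",s[i].tolist(),p.min(0).round(),p.max(0).round())
E
```

```text
scene table z 0.26763752744875546
68 79 3379 ((526.6876831054688, -45.259613037109375), (276.94683837890625, 129.07872009277344), 82.25606536865234) [548.43187219  11.22847436  75.34602646]
79.5 86 3576 ((522.2171020507812, -73.84857177734375), (160.9152069091797, 125.27423858642578), 82.1456069946289) [528.93928623 -76.06972229  82.72209221]
103 113 192 ((530.9776611328125, -16.570690155029297), (13.52418327331543, 60.097686767578125), 81.84435272216797) [534.21940295 -15.83783337 107.99007491]
comp [180, 129, 165, 112, 11390] [ 350. -190.    8.] [609. 100. 111.]
comp [174, 224, 43, 38, 1277] [ 637. -166.    8.] [703. -96.  48.]
comp [234, 248, 73, 49, 2662] [652. -48.   8.] [731.  64.  18.]
side table z 0.23683149700570993
68 79 3483 ((526.746826171875, -46.08576965332031), (279.2457580566406, 126.37550354003906), 82.298095703125) [532.23772234 -16.70288689  75.11505244]
79.5 86 7185 ((522.7457275390625, -75.97364807128906), (161.58206176757812, 122.31099700927734), 82.37901306152344) [521.26329814 -88.68493551  82.65422671]
103 113 335 ((530.5875854492188, -18.374244689941406), (14.920310974121094, 59.6373405456543), 81.64427185058594) [530.56672077 -19.93349106 107.65322056]
comp [175, 181, 104, 173, 15027] [ 446. -193.    8.] [607.  98. 110.]
comp [304, 213, 59, 54, 2269] [651. -51.   8.] [729.  63.  19.]
comp [114, 222, 45, 49, 1478] [350. -46.   8.] [412.  38.  52.]
comp [311, 284, 52, 48, 1922] [ 629. -172.    8.] [ 703. -106.   49.]
```

Case centre is about (526.7, -45.7) with yaw about -0.135 rad, and the lid is about 28 mm open. I'll write a planning helper and move above the lid.

```bash
cat >> h.py <<'E'
from scipy.spatial.transform import Rotation as R
CC=np.array([526.7,-45.7]); YAW=np.deg2rad(-7.75)
RC=R.from_euler('z',YAW)
def c2w(p): return RC.apply(p)+[*CC,0]
def w2c(p): return RC.inv().apply(np.asarray(p)-[*CC,0])
def Rtool(th=0):  # tool x=+case y, y=+case x, z down; th tilts open (-y) end up
    r0=R.from_matrix(np.array([[0,1,0],[1,0,0],[0,0,-1.]]))
    return RC*R.from_euler('x',-th)*r0
def plan(pc,th=0,step=40,ang=.12,hold=False):
    """pc: TCP (or grasp point if hold) target in case frame"""
    from workcell import ctrl
    o=ctrl.get_obs(); p=o["ee_pos"]; r=R.from_rotvec(o["orientation"]); T=Rtool(th)
    t=c2w(np.asarray(pc,float)); 
    if hold: t=t+T.apply([0,0,ctrl.hold_point_z])
    d=t-p; rv=(r.inv()*T).as_rotvec()
    n=int(max(1,np.ceil(np.linalg.norm(d)/step),np.ceil(abs(rv).max()/ang)))
    print("t",round(o["t"],2),"case tcp",w2c(p).round(1),"tilt err",rv.round(3),"n",n,"F",o["ft_force"].round(1),"w",round(o["width"],1))
    rows=[]
    for i in range(n):
        rows.append([*r.inv().apply(d/n).round(1).tolist(),*(rv/n).round(3).tolist()]); r=r*R.from_rotvec(rv/n)
    for i in range(0,n,5): print(rows[i:i+5])
E
python3 -c "
from h import *
plan([0,-15,160])"
```

```text
t 0.15 case tcp [-344.4  571.2  222.1] tilt err [-1.000e-03  1.000e-03  1.272e+00] n 18 F [ 0.1  0.4 -0.6] w 87.9
[[-27.9, -25.5, 3.5, -0.0, 0.0, 0.071], [-29.6, -23.5, 3.5, -0.0, 0.0, 0.071], [-31.2, -21.3, 3.5, -0.0, 0.0, 0.071], [-32.6, -19.1, 3.5, -0.0, 0.0, 0.071], [-33.9, -16.7, 3.5, -0.0, 0.0, 0.071]]
[[-35.0, -14.3, 3.5, -0.0, 0.0, 0.071], [-35.9, -11.8, 3.5, -0.0, 0.0, 0.071], [-36.6, -9.2, 3.5, -0.0, 0.0, 0.071], [-37.2, -6.6, 3.5, -0.0, 0.0, 0.071], [-37.6, -4.0, 3.5, -0.0, 0.0, 0.071]]
[[-37.7, -1.3, 3.5, -0.0, 0.0, 0.071], [-37.7, 1.4, 3.5, -0.0, 0.0, 0.071], [-37.6, 4.0, 3.5, -0.0, 0.0, 0.071], [-37.2, 6.7, 3.5, -0.0, 0.0, 0.071], [-36.6, 9.3, 3.5, -0.0, 0.0, 0.071]]
[[-35.9, 11.9, 3.4, -0.0, 0.0, 0.071], [-34.9, 14.4, 3.4, -0.0, 0.0, 0.071], [-33.8, 16.8, 3.4, -0.0, 0.0, 0.071]]
```

Request:
{"api": "move_arm", "payload": {"deltas": [[-28,-25.5,2,0,0,0.071],[-29.6,-23.5,2,0,0,0.071],[-31,-21,2,0,0,0.071],[-32.6,-19,2,0,0,0.071],[-34,-16.7,2,0,0,0.071]], "hand": 1}}

```text
t: 0.57
ee_pos: [334.5, 393.0, 210.3]
orientation: [-1.213, -2.897, -0.003]
ft_force: [1.1, 0.3, 0.2]
width: 58.0
```

Request:
{"api": "move_arm", "payload": {"deltas": [[-35,-14.3,3,0,0,0.071],[-36,-12,3,0,0,0.071],[-36.6,-9,3,0,0,0.071],[-37,-6.6,3,0,0,0.071],[-37.6,-4,3,0,0,0.071]]}}

```text
t: 0.98
ee_pos: [405.9, 209.1, 194.3]
orientation: [-1.726, -2.624, -0.003]
ft_force: [0.7, 0.3, 0.1]
width: 24.5
```

```bash
python3 -c "
from h import *
plan([0,-15,150])"
```

```text
t 0.98 case tcp [-154.   236.2  194.3] tilt err [ 0.    -0.002  0.542] n 8 F [0.7 0.3 0.1] w 24.5
[[-36.8, 0.3, 5.5, 0.0, -0.0, 0.068], [-36.7, 2.8, 5.5, 0.0, -0.0, 0.068], [-36.5, 5.3, 5.5, 0.0, -0.0, 0.068], [-36.0, 7.7, 5.5, 0.0, -0.0, 0.068], [-35.4, 10.1, 5.5, 0.0, -0.0, 0.068]]
[[-34.6, 12.5, 5.5, 0.0, -0.0, 0.068], [-33.7, 14.8, 5.5, 0.0, -0.0, 0.068], [-32.6, 17.1, 5.5, 0.0, -0.0, 0.068]]
```

Request:
{"api": "move_arm", "payload": {"deltas": [[-37,0.3,5.5,0,0,0.07],[-37,3,5.5,0,0,0.07],[-36.5,5.3,5.5,0,0,0.07],[-36,7.7,5.5,0,0,0.07],[-35.4,10,5.5,0,0,0.07]]}}

```text
t: 1.4
ee_pos: [480.2, 30.0, 166.2]
orientation: [-2.178, -2.264, -0.005]
ft_force: [0.2, 0.5, 0.2]
width: 0.7
```

Request:
{"api": "move_arm", "payload": {"deltas": [[-34.6,12.5,5,0,0,0.07],[-33.7,14.8,5,0,0,0.07],[-32.6,17,5,0,0,0.065]]}}

```text
t: 1.65
ee_pos: [521.8, -78.4, 150.0]
orientation: [-2.409, -2.015, -0.005]
ft_force: [0.9, 0.3, -0.3]
width: -0.0
```

```bash
python3 -c "
from h import *
plan([0,-8,91])"
```

```text
t 1.65 case tcp [ -0.4 -33.1 150. ] tilt err [ 0.001 -0.003 -0.042] n 2 F [ 0.9  0.3 -0.3] w -0.0
[[12.4, -0.3, 29.5, 0.001, -0.002, -0.021], [12.5, -0.1, 29.5, 0.001, -0.002, -0.021]]
```

Request:
{"api": "move_arm", "payload": {"deltas": [[6,0,20,0,0,-0.02],[6,0,20,0,0,-0.02],[5,0,18,0,0,0],[0,0,0,0,0,0]]}}

```text
t: 1.98
ee_pos: [529.0, -71.2, 89.8]
orientation: [2.381, 2.043, 0.009]
ft_force: [-1.1, -0.2, 0.1]
width: 1.0
```

Run:
```python
from h import *
from workcell import eyes
d=eyes.get_image("side");cv2.imwrite("pics/s1.png",cv2.resize(d["frame"][140:380,140:400,::-1],None,fx=3,fy=2.5))
plan([0,142,91],step=25)
```

```text
t 2.03 case tcp [  6.4 -25.   91.2] tilt err [ 0.008 -0.001 -0.016] n 7 F [-0.1  0.  -0.8] w 0.9
[[23.8, -1.3, 0.0, 0.001, -0.0, -0.002], [23.8, -1.3, 0.0, 0.001, -0.0, -0.002], [23.9, -1.2, 0.0, 0.001, -0.0, -0.002], [23.9, -1.1, 0.0, 0.001, -0.0, -0.002], [23.9, -1.1, 0.0, 0.001, -0.0, -0.002]]
[[23.9, -1.0, 0.0, 0.001, -0.0, -0.002], [23.9, -1.0, 0.0, 0.001, -0.0, -0.002]]
```

View pics/s1.png

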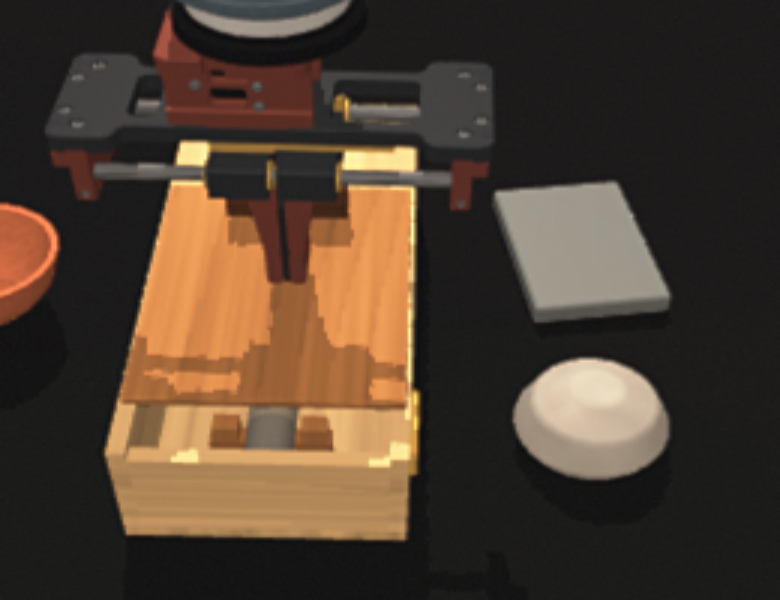

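The shut fingers stand over the lid in front of the bar at about (285,280), clear of everything else. Now pushing.

Request:
{"api": "move_arm", "payload": {"deltas": [[15,-2,0,0,0,-0.008],[12,-2,0,0,0,-0.008],[10,-1,0,0,0,0],[12,0,0,0,0,0],[14,0,0,0,0,0]]}}

```text
t: 2.45
ee_pos: [534.5, -7.1, 94.4]
orientation: [2.361, 2.06, 0.011]
ft_force: [0.5, -2.0, -2.0]
width: 0.6
```

Request:
{"api": "move_arm", "payload": {"deltas": [[15,0,0,0,0,0],[15,0,0,0,0,0],[15,0,0,0,0,0],[12,0,0,0,0,0],[10,0,0,0,0,0]]}}

```text
t: 2.87
ee_pos: [544.2, 65.8, 97.4]
orientation: [2.355, 2.062, 0.013]
ft_force: [-0.1, -2.7, -0.6]
width: 0.4
```

```bash
python3 -c "
from h import *
plan([0,142,91],step=12)"
```

```text
t 2.87 case tcp [  2.3 112.9  97.4] tilt err [0.014 0.001 0.003] n 3 F [-0.1 -2.7 -0.6] w 0.4
[[9.7, -0.8, 2.1, 0.005, 0.0, 0.001], [9.7, -0.8, 2.1, 0.005, 0.0, 0.001], [9.7, -0.8, 2.1, 0.005, 0.0, 0.001]]
```

Request:
{"api": "move_arm", "payload": {"deltas": [[8,-1,2,0,0,0],[8,-1,2,0,0,0],[6,0,2,0,0,0],[5,0,1,0,0,0],[4,0,1,0,0,0]]}}

```text
t: 3.28
ee_pos: [547.0, 95.1, 91.7]
orientation: [2.34, 2.066, 0.002]
ft_force: [-7.9, -44.5, 31.7]
width: 0.6
```

Request:
{"api": "move_arm", "payload": {"deltas": [[3,0,1,0,0,0],[3,0,1,0,0,0],[0,0,0,0,0,0]]}}

```text
t: 3.53
ee_pos: [547.1, 93.3, 91.8]
orientation: [2.334, 2.063, -0.013]
ft_force: [0.1, 0.4, 0.3]
width: 0.3
```

Run:
```python
from h import *
from workcell import eyes
d=eyes.get_image("side");cv2.imwrite("pics/s2.png",cv2.resize(d["frame"][140:380,140:400,::-1],None,fx=3,fy=2.5))
w=cloud(d);c=w2c(w.reshape(-1,3)).reshape(w.shape)
m=(abs(c[...,0])<50)&(abs(c[...,2]-82.5)<2)&(c[...,1]>-150)&(c[...,1]<250)
print("lid -y edge case y",np.nanpercentile(c[m][:,1],[1,5,50,99]))
plan([0,142,91],step=12)
```

```text
lid -y edge case y [ 21.00117152  25.16556213  82.95730584 174.44410598]
t 3.58 case tcp [  1.5 140.8  91.7] tilt err [0.015 0.023 0.012] n 1 F [-0.1  1.5 -0.4] w 0.5
[[1.2, -1.5, 0.7, 0.015, 0.023, 0.012]]
```

View pics/s2.png

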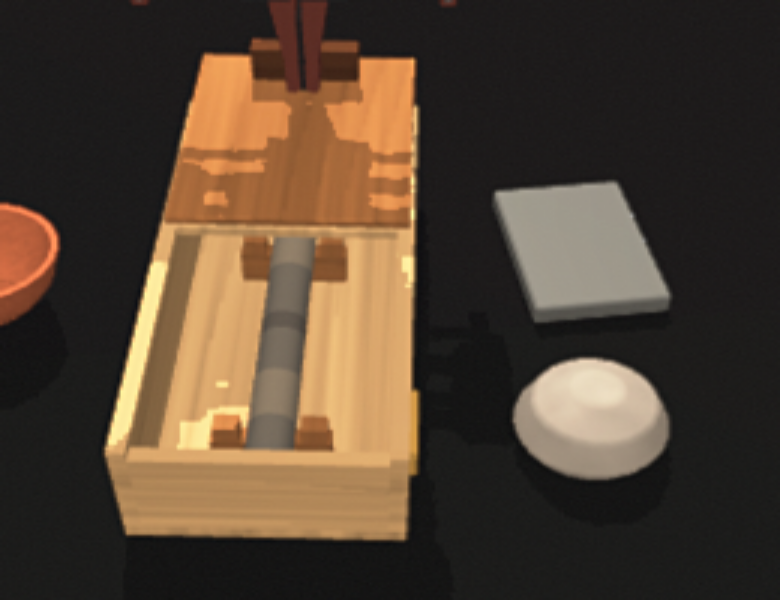

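The lid is fully open, with its edge at case y of about 22. The core runs from (270,445) to (295,240) in the crop, lying in both notches. I'll back off, rise and measure the core.

Request:
{"api": "move_arm", "payload": {"deltas": [[-8,0,0,0,0,0],[-15,0,-20,0,0,0],[-25,0,-30,0,0,0],[-40,0,-20,0,0,0],[-40,0,0,0,0,0]], "hand": 0}}

```text
t: 4.0
ee_pos: [530.3, -28.2, 163.3]
orientation: [2.329, 2.075, -0.014]
ft_force: [1.6, -0.6, 0.5]
width: 30.2
```

Request:
{"api": "move_arm", "payload": {"deltas": [[-30,-1,0,0.01,0.01,0.006],[-15,-1,0,0.01,0.01,0.006],[0,0,0,0,0,0]]}}

```text
t: 4.25
ee_pos: [522.5, -79.8, 166.0]
orientation: [-2.359, -2.068, 0.006]
ft_force: [-1.2, 0.0, 0.4]
width: 43.4
```

Run:
```python
from h import *
from workcell import eyes
for n in ["side","scene"]:
    d=eyes.get_image(n);cv2.imwrite(f"pics/{n}3.png",d["frame"][:,:,::-1])
    w=cloud(d);c=w2c(w.reshape(-1,3)).reshape(w.shape)
    f=d["frame"].astype(int); gray=(f.max(-1)-f.min(-1))<30
    m=(abs(c[...,0])<30)&(c[...,2]>38)&(c[...,2]<60)&(c[...,1]>-128)&(c[...,1]<20)&gray
    p=c[m]; print(n,len(p),"y rng",np.percentile(p[:,1],[1,99]))
    for a in range(-120,20,20):
        q=p[(p[:,1]>a)&(p[:,1]<a+20)]
        if len(q)>5:
            t=q[q[:,2]>np.percentile(q[:,2],90)-2]
            print(a+10,len(q),"x",q[:,0].min().round(1),q[:,0].max().round(1),"top x",t[:,0].mean().round(1),"z",np.percentile(q[:,2],95).round(1))
    m=(abs(c[...,0])<50)&(abs(c[...,2]-82.5)<2)&(c[...,1]>-150)&(c[...,1]<250)
    print("lid",np.nanpercentile(c[m][:,1],[1,99]))
plan([0,-40,150])
```

```text
side 322 y rng [-114.14542609   14.85655249]
-110 39 x -7.9 11.7 top x 2.0 z 51.6
-90 9 x -6.5 11.4 top x -1.1 z 51.3
-70 13 x -7.2 11.4 top x 2.5 z 51.9
-50 37 x -7.4 11.8 top x 2.2 z 51.9
-30 82 x -7.6 11.9 top x 2.0 z 54.8
-10 49 x -7.5 11.7 top x 4.9 z 53.8
10 93 x -8.1 11.8 top x 1.0 z 54.6
lid [ 20.71685661 156.60104758]
scene 141 y rng [-116.72202484    5.19822985]
-110 20 x 10.1 12.5 top x 11.1 z 47.4
-50 23 x 8.4 12.8 top x 10.9 z 47.1
-30 43 x 5.8 12.2 top x 9.0 z 50.8
-10 35 x 3.8 12.6 top x 9.6 z 50.4
10 15 x 0.7 12.5 top x 3.6 z 53.7
lid [ 24.65329105 181.15058131]
t 4.35 case tcp [  0.2 -32.2 165.6] tilt err [-0.006  0.     0.005] n 1 F [-0.6  1.1 -0.5] w 43.6
[[-7.8, -0.2, 15.6, -0.006, 0.0, 0.005]]
```

View pics/side3.png

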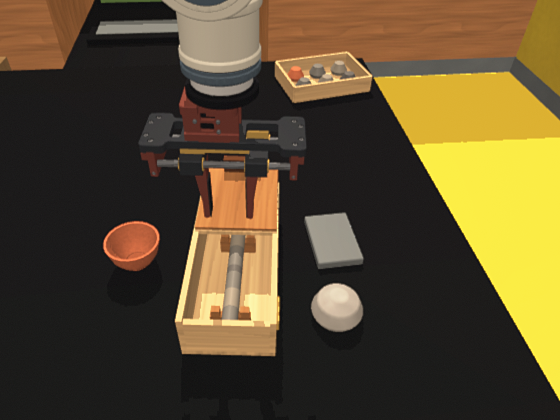

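Core axis sits at case x of about +2 (side view), with its open end at y of about -115. I'll grasp at y ≈ -35.

```bash
python3 -c "
from h import *
plan([1.5,-35,43],hold=True,step=30)"
```

```text
t 4.35 case tcp [  0.2 -32.2 165.6] tilt err [-0.006  0.     0.005] n 5 F [-0.6  1.1 -0.5] w 43.6
[[-0.6, 0.4, 28.3, -0.001, 0.0, 0.001], [-0.6, 0.4, 28.3, -0.001, 0.0, 0.001], [-0.6, 0.4, 28.3, -0.001, 0.0, 0.001], [-0.6, 0.3, 28.3, -0.001, 0.0, 0.001], [-0.6, 0.3, 28.3, -0.001, 0.0, 0.001]]
```

Request:
{"api": "move_arm", "payload": {"deltas": [[-1,0.5,28,0,0,0],[-1,0.5,28,0,0,0],[0,0.4,24,0,0,0],[0,0,20,0,0,0],[0,0,15,0,0,0]]}}

```text
t: 4.77
ee_pos: [527.9, -74.4, 49.4]
orientation: [2.354, 2.076, 0.005]
ft_force: [0.0, 0.4, -0.7]
width: 44.0
```

```bash
python3 -c "
from h import *
plan([1.5,-35,43],hold=True,step=10)"
```

```text
t 4.77 case tcp [  5.  -28.2  49.4] tilt err [ 0.004 -0.001  0.01 ] n 3 F [ 0.   0.4 -0.7] w 44.0
[[-2.2, -1.2, 8.4, 0.001, -0.0, 0.003], [-2.3, -1.2, 8.4, 0.001, -0.0, 0.003], [-2.3, -1.2, 8.4, 0.001, -0.0, 0.003]]
```

Request:
{"api": "move_arm", "payload": {"deltas": [[-3,-1.5,9,0,0,0.003],[-3,-1.5,9,0,0,0.003],[-2,-1,6,0,0,0.003],[0,0,3,0,0,0],[0,0,0,0,0,0]]}}

```text
t: 5.18
ee_pos: [520.4, -77.4, 16.8]
orientation: [-2.358, -2.072, 0.0]
ft_force: [0.3, -0.7, 1.1]
width: 44.2
```

```bash
python3 -c "
from h import *
plan([1.5,-35,43],hold=True,step=10)"
```

```text
t 5.18 case tcp [ -1.9 -32.3  16.8] tilt err [-0.002 -0.001  0.006] n 1 F [ 0.3 -0.7  1.1] w 44.2
[[-2.7, 3.4, -7.5, -0.002, -0.001, 0.006]]
```

Request:
{"api": "move_arm", "payload": {"deltas": [[-2,2,-4,0,0,0.003],[0,0,0,0,0,0],[0,0,0,0,0,0]]}}

```text
t: 5.43
ee_pos: [523.6, -80.1, 22.7]
orientation: [-2.363, -2.069, -0.002]
ft_force: [-0.1, -0.4, -0.2]
width: 43.9
```

```bash
python3 -c "
from h import *
plan([1.5,-35,43],hold=True,step=10)"
```

```text
t 5.43 case tcp [  1.5 -34.5  22.7] tilt err [ 0.001 -0.001  0.003] n 1 F [-0.1 -0.4 -0.2] w 43.9
[[-0.5, -0.0, -1.6, 0.001, -0.001, 0.003]]
```

Good. Closing.

Request:
{"api": "move_arm", "payload": {"deltas": [[0,0,-1,0,0,0],[0,0,0,0,0,0],[0,0,0,0,0,0],[0,0,0,0,0,0],[0,0,0,0,0,0]], "hand": 1}}

```text
t: 5.85
ee_pos: [525.1, -80.6, 25.9]
orientation: [2.362, 2.067, 0.006]
ft_force: [-0.4, -0.3, -1.5]
width: 21.2
```

Request:
{"api": "move_arm", "payload": {"deltas": [[0,0,0,0,0,0],[0,0,0,0,0,0],[0,0,0,0,0,0]]}}

```text
t: 6.1
ee_pos: [525.1, -80.6, 25.8]
orientation: [2.363, 2.067, 0.006]
ft_force: [-1.1, 0.4, 1.4]
width: 21.2
```

Run:
```python
from h import *
from workcell import eyes
d=eyes.get_image("side");cv2.imwrite("pics/s4.png",cv2.resize(d["frame"][140:380,140:400,::-1],None,fx=3,fy=2.5))
plan([1.5,-35,51],hold=True,step=4)
```

```text
t 6.15 case tcp [  3.1 -34.8  25.8] tilt err [ 0.005 -0.001  0.002] n 2 F [-0.2 -0.4  0.8] w 21.6
[[-0.1, -0.8, -3.2, 0.002, -0.001, 0.001], [-0.1, -0.8, -3.2, 0.002, -0.001, 0.001]]
```

View pics/s4.png

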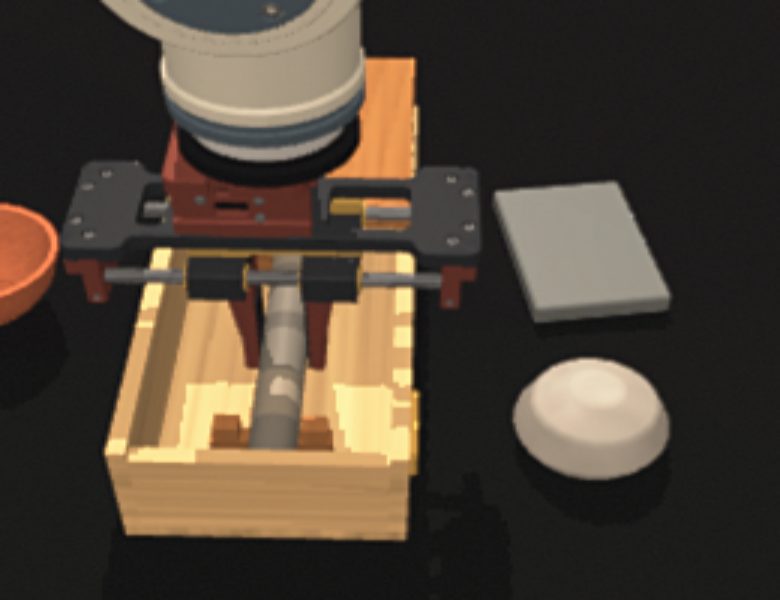

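The core is gripped (21.5 mm opening) between the fingers at about (285,340). Lifting 8 mm first.

Request:
{"api": "move_arm", "payload": {"deltas": [[0,0,-3,0,0,0],[0,0,-3,0,0,0],[0,0,-2,0,0,0],[0,0,0,0,0,0]]}}

```text
t: 6.48
ee_pos: [524.2, -80.5, 33.9]
orientation: [2.363, 2.068, 0.004]
ft_force: [0.1, -0.2, -1.7]
width: 21.4
```

```bash
cat >> h.py <<'E'
def G(th,s,off=1.5,x=3.0):
    c,sn=np.cos(th),np.sin(th)
    return np.array([x,35-(70+s)*c+off*sn,51+(70+s)*sn+off*c])
E
python3 -c "
from h import *
plan(G(0,0),0,hold=True,step=4)
plan(G(.1,0),.1,hold=True,step=4)"
```

```text
t 6.48 case tcp [  2.2 -34.8  33.9] tilt err [ 0.003 -0.001  0.002] n 1 F [ 0.1 -0.2 -1.7] w 21.4
[[-0.2, 0.8, 0.1, 0.003, -0.001, 0.002]]
t 6.48 case tcp [  2.2 -34.8  33.9] tilt err [ 0.003 -0.101  0.002] n 2 F [ 0.1 -0.2 -1.7] w 21.4
[[-0.8, 0.4, -3.5, 0.001, -0.051, 0.001], [-1.0, 0.4, -3.4, 0.001, -0.051, 0.001]]
```

Request:
{"api": "move_arm", "payload": {"deltas": [[-0.8,0.4,-3.5,0,-0.05,0],[-1,0.4,-3.5,0,-0.05,0],[0,0,0,0,0,0]]}}

```text
t: 6.73
ee_pos: [524.4, -83.2, 41.3]
orientation: [2.313, 2.019, -0.116]
ft_force: [1.4, -0.9, -2.0]
width: 21.3
```

```bash
python3 -c "
from h import *
plan(G(.1,0),.1,hold=True,step=4)
plan(G(.2,0),.2,hold=True,step=4)"
```

```text
t 6.73 case tcp [  2.8 -37.5  41.3] tilt err [ 0.003  0.003 -0.   ] n 1 F [ 1.4 -0.9 -2. ] w 21.3
[[1.1, 0.2, 0.4, 0.003, 0.003, -0.0]]
t 6.73 case tcp [  2.8 -37.5  41.3] tilt err [ 0.003 -0.097 -0.   ] n 2 F [ 1.4 -0.9 -2. ] w 21.3
[[-0.1, 0.1, -3.4, 0.001, -0.049, -0.0], [-0.3, 0.1, -3.3, 0.001, -0.049, -0.0]]
```

Request:
{"api": "move_arm", "payload": {"deltas": [[0,0.1,-3.4,0,-0.05,0],[-0.3,0.1,-3.4,0,-0.05,0],[0,0,0,0,0,0]]}}

```text
t: 6.98
ee_pos: [524.4, -82.4, 48.1]
orientation: [2.258, 1.972, -0.227]
ft_force: [0.4, 0.1, -2.5]
width: 21.5
```

```bash
cat > core.py <<'E'
from h import *
def core(show=None):
    from workcell import eyes
    for n in ["side","scene"]:
        d=eyes.get_image(n)
        if show: cv2.imwrite(f"pics/{n}{show}.png",cv2.resize(d["frame"][100:380,120:440,::-1],None,fx=2.4,fy=2.1))
        w=cloud(d);c=w2c(w.reshape(-1,3)).reshape(w.shape)
        f=d["frame"].astype(int); gray=((f.max(-1)-f.min(-1))<30)
        m=(abs(c[...,0])<22)&(c[...,2]>30)&(c[...,1]>-260)&(c[...,1]<-50)&gray
        p=c[m]; pts=[]
        for a in range(-260,-50,15):
            q=p[(p[:,1]>a)&(p[:,1]<a+15)]
            if len(q)>8: pts.append((q[:,1].mean(),np.percentile(q[:,2],92),len(q)))
        print(n,"core top profile",[tuple(np.round(t,1)) for t in pts], "ymin",np.percentile(p[:,1],1).round(1) if len(p) else None)
        if len(pts)>1: print("  tilt",np.arctan(-np.polyfit([t[0] for t in pts],[t[1] for t in pts],1)[0]).round(3))
E
python3 -c "
from core import *
core('5')
plan(G(.2,0),.2,hold=True,step=4)
plan(G(.3,0),.3,hold=True,step=4)"
```

```text
side core top profile [(np.float64(-116.6), np.float64(93.3), np.float64(206.0)), (np.float64(-102.3), np.float64(92.1), np.float64(118.0)), (np.float64(-91.2), np.float64(89.1), np.float64(44.0)), (np.float64(-72.1), np.float64(80.5), np.float64(14.0)), (np.float64(-53.9), np.float64(149.1), np.float64(150.0))] ymin -119.8
  tilt -0.608
scene core top profile [(np.float64(-112.4), np.float64(91.9), np.float64(23.0)), (np.float64(-103.5), np.float64(91.5), np.float64(70.0))] ymin -114.9
  tilt 0.038
t 7.08 case tcp [  2.4 -37.1  47.8] tilt err [ 0.001 -0.    -0.   ] n 1 F [-0.5 -0.1 -1.2] w 21.6
[[0.1, 0.6, -0.3, 0.001, -0.0, -0.0]]
t 7.08 case tcp [  2.4 -37.1  47.8] tilt err [ 0.001 -0.1   -0.   ] n 2 F [-0.5 -0.1 -1.2] w 21.6
[[-0.7, 0.3, -3.7, 0.001, -0.05, -0.0], [-0.8, 0.3, -3.6, 0.001, -0.05, -0.0]]
```

View pics/side5.png

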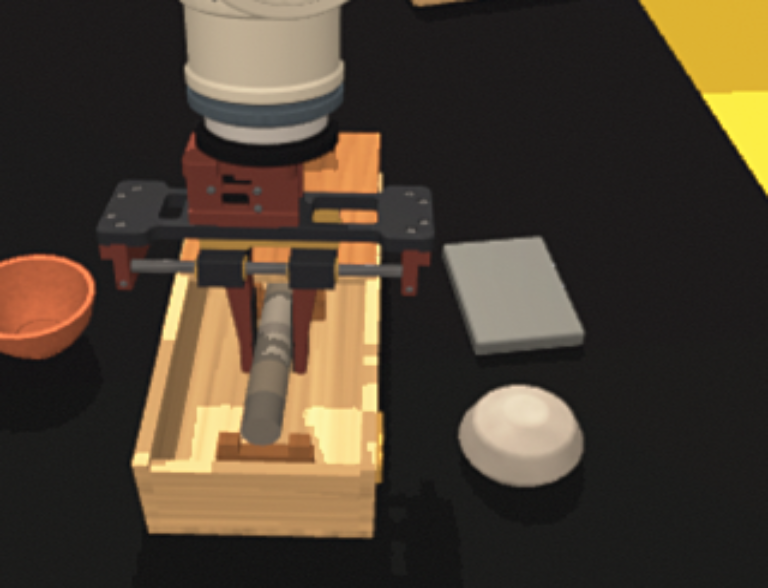

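View pics/scene5.png

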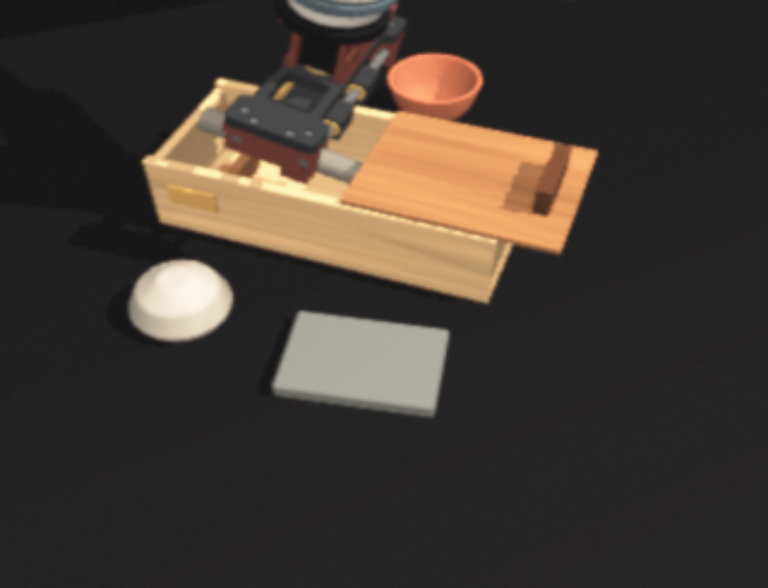

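The core is tilting with the gripper: open end at (262,430) in the side crop, top measured at about 92–93 mm against 91.6 expected, so no slip. Lid, bowl, rock and drive look undisturbed. Tilting on to 0.28.

Request:
{"api": "move_arm", "payload": {"deltas": [[-0.5,0.3,-3,0,-0.04,0],[-0.5,0.3,-3,0,-0.04,0],[0,0,0,0,0,0]]}}

```text
t: 7.33
ee_pos: [523.5, -83.6, 53.2]
orientation: [2.221, 1.934, -0.31]
ft_force: [0.2, 0.2, -2.4]
width: 21.1
```

```bash
python3 -c "
from core import *
plan(G(.28,0),.28,hold=True,step=4)
plan(G(.28,20),.28,hold=True,step=5)"
```

```text
t 7.33 case tcp [  2.  -38.   53.2] tilt err [-0.002 -0.004 -0.002] n 1 F [ 0.2  0.2 -2.4] w 21.1
[[0.8, 1.0, -0.9, -0.002, -0.004, -0.002]]
t 7.33 case tcp [  2.  -38.   53.2] tilt err [-0.002 -0.004 -0.002] n 4 F [ 0.2  0.2 -2.4] w 21.1
[[-4.8, 0.3, -0.2, -0.0, -0.001, -0.001], [-4.8, 0.3, -0.2, -0.0, -0.001, -0.001], [-4.8, 0.3, -0.2, -0.0, -0.001, -0.001], [-4.8, 0.3, -0.2, -0.0, -0.001, -0.001]]
```

Now slide along the core's own axis (tool -x).

Request:
{"api": "move_arm", "payload": {"deltas": [[-4,0.4,-0.4,0,-0.003,0],[-5,0.3,-0.3,0,0,0],[-6,0.3,-0.2,0,0,0],[-5,0,0,0,0,0],[0,0,0,0,0,0]]}}

```text
t: 7.75
ee_pos: [520.6, -105.6, 59.0]
orientation: [2.225, 1.937, -0.309]
ft_force: [-0.3, -0.9, -1.8]
width: 21.4
```

```bash
python3 -c "
from core import *
plan(G(.28,20),.28,hold=True,step=5)
plan(G(.28,50),.28,hold=True,step=7)"
```

```text
t 7.75 case tcp [  2.  -60.1  59. ] tilt err [-0.005 -0.008 -0.002] n 1 F [-0.3 -0.9 -1.8] w 21.4
[[3.7, 0.9, -1.4, -0.005, -0.008, -0.002]]
t 7.75 case tcp [  2.  -60.1  59. ] tilt err [-0.005 -0.008 -0.002] n 4 F [-0.3 -0.9 -1.8] w 21.4
[[-6.6, 0.3, -0.4, -0.001, -0.002, -0.001], [-6.6, 0.3, -0.4, -0.001, -0.002, -0.001], [-6.6, 0.2, -0.4, -0.001, -0.002, -0.001], [-6.6, 0.2, -0.4, -0.001, -0.002, -0.001]]
```

Request:
{"api": "move_arm", "payload": {"deltas": [[-6,0.3,-1,0,-0.005,0],[-6,0.3,-0.7,0,-0.003,0],[-7,0.3,-0.3,0,0,0],[-6,0,0,0,0,0],[0,0,0,0,0,0]]}}

```text
t: 8.17
ee_pos: [517.7, -132.5, 68.9]
orientation: [2.222, 1.931, -0.317]
ft_force: [0.3, 0.0, -3.4]
width: 21.2
```

```bash
python3 -c "
from core import *
core('6')
plan(G(.28,50),.28,hold=True,step=7)
plan(G(.28,80),.28,hold=True,step=7)"
```

```text
side core top profile [(np.float64(-163.4), np.float64(119.7), np.float64(285.0)), (np.float64(-147.4), np.float64(117.6), np.float64(149.0)), (np.float64(-135.1), np.float64(113.6), np.float64(36.0)), (np.float64(-117.2), np.float64(104.9), np.float64(22.0)), (np.float64(-101.5), np.float64(161.3), np.float64(130.0)), (np.float64(-88.4), np.float64(177.2), np.float64(570.0)), (np.float64(-69.9), np.float64(379.7), np.float64(1784.0)), (np.float64(-60.0), np.float64(407.0), np.float64(1905.0))] ymin -166.7
  tilt -1.229
scene core top profile [(np.float64(-158.8), np.float64(119.7), np.float64(48.0)), (np.float64(-150.9), np.float64(118.4), np.float64(52.0)), (np.float64(-67.9), np.float64(251.0), np.float64(39.0)), (np.float64(-57.3), np.float64(249.3), np.float64(191.0))] ymin -162.7
  tilt -0.952
t 8.27 case tcp [  2.7 -86.5  68.7] tilt err [-0.005  0.    -0.004] n 1 F [-0.5  0.5 -2.2] w 21.1
[[1.7, 0.3, 0.6, -0.005, 0.0, -0.004]]
t 8.27 case tcp [  2.7 -86.5  68.7] tilt err [-0.005  0.    -0.004] n 5 F [-0.5  0.5 -2.2] w 21.1
[[-5.7, 0.1, 0.1, -0.001, 0.0, -0.001], [-5.7, 0.1, 0.1, -0.001, 0.0, -0.001], [-5.7, 0.1, 0.1, -0.001, 0.0, -0.001], [-5.7, 0.1, 0.1, -0.001, 0.0, -0.001], [-5.7, 0.1, 0.1, -0.001, 0.0, -0.001]]
```

View pics/side6.png

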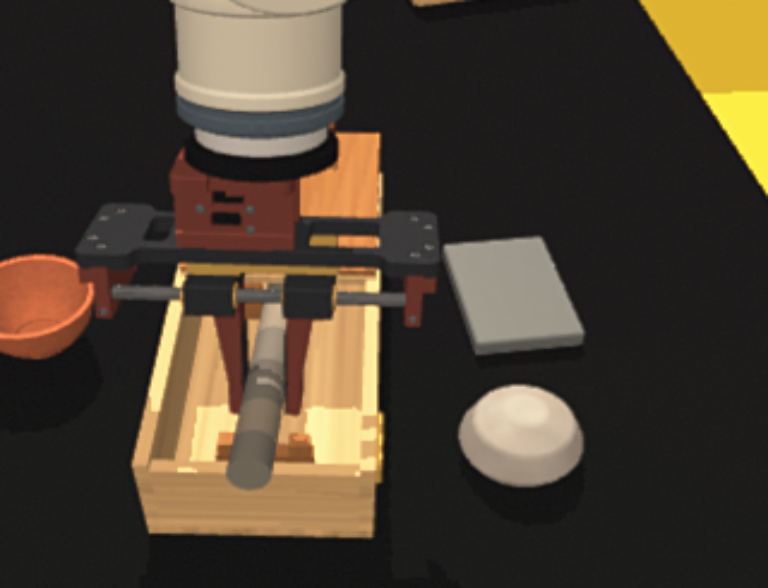

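The core is sliding out over the end wall (end at (250,470)), and its tilt still matches the plan to about 2 mm. Continuing.

Request:
{"api": "move_arm", "payload": {"deltas": [[-6,0,0,0,0,0],[-7,0,0,0,0,0],[-7,0,0,0,0,0],[-6,0,0,0,0,0],[0,0,0,0,0,0]]}}

```text
t: 8.68
ee_pos: [513.9, -158.2, 76.3]
orientation: [2.221, 1.933, -0.317]
ft_force: [-0.1, 0.3, -2.6]
width: 21.4
```

```bash
python3 -c "
from core import *
plan(G(.28,80),.28,hold=True,step=7)
plan(G(.28,115),.28,hold=True,step=7)"
```

```text
t 8.68 case tcp [   2.5 -113.2   76.3] tilt err [-0.005 -0.    -0.002] n 1 F [-0.1  0.3 -2.6] w 21.4
[[-0.6, 0.5, 0.5, -0.005, -0.0, -0.002]]
t 8.68 case tcp [   2.5 -113.2   76.3] tilt err [-0.005 -0.    -0.002] n 6 F [-0.1  0.3 -2.6] w 21.4
[[-5.9, 0.1, 0.1, -0.001, -0.0, -0.0], [-5.9, 0.1, 0.1, -0.001, -0.0, -0.0], [-5.9, 0.1, 0.1, -0.001, -0.0, -0.0], [-5.9, 0.1, 0.1, -0.001, -0.0, -0.0], [-5.9, 0.1, 0.1, -0.001, -0.0, -0.0]]
[[-5.9, 0.1, 0.1, -0.001, -0.0, -0.0]]
```

Request:
{"api": "move_arm", "payload": {"deltas": [[-6,0,0,0,0,0],[-8,0,0,0,0,0],[-8,0,0,0,0,0],[-8,0,0,0,0,0],[-7,0,0,0,0,0]]}}

```text
t: 9.1
ee_pos: [508.4, -196.2, 87.2]
orientation: [2.22, 1.935, -0.318]
ft_force: [-1.0, -0.4, -1.6]
width: 21.3
```

```bash
python3 -c "
from core import *
core('7')
plan(G(.28,118),.28,hold=True,step=7)"
```

```text
side core top profile [(np.float64(-231.4), np.float64(130.0), np.float64(138.0)), (np.float64(-224.3), np.float64(138.2), np.float64(327.0)), (np.float64(-208.3), np.float64(134.8), np.float64(193.0)), (np.float64(-192.7), np.float64(126.4), np.float64(33.0)), (np.float64(-174.2), np.float64(122.5), np.float64(55.0)), (np.float64(-159.5), np.float64(192.0), np.float64(389.0)), (np.float64(-146.8), np.float64(208.2), np.float64(707.0)), (np.float64(-130.6), np.float64(406.0), np.float64(3709.0)), (np.float64(-120.8), np.float64(429.9), np.float64(1708.0)), (np.float64(-103.5), np.float64(202.9), np.float64(29.0))] ymin -231.1
  tilt -1.061
scene core top profile [(np.float64(-226.4), np.float64(139.0), np.float64(20.0)), (np.float64(-130.8), np.float64(268.5), np.float64(131.0)), (np.float64(-117.8), np.float64(230.9), np.float64(188.0)), (np.float64(-101.2), np.float64(226.9), np.float64(225.0)), (np.float64(-92.4), np.float64(198.0), np.float64(73.0)), (np.float64(-70.8), np.float64(262.0), np.float64(173.0)), (np.float64(-56.8), np.float64(340.0), np.float64(167.0))] ymin -226.6
  tilt -0.723
t 9.2 case tcp [   2.3 -151.9   87.3] tilt err [-0.005 -0.    -0.003] n 1 F [ 0.6  0.2 -2.1] w 21.4
[[1.7, 0.7, 0.5, -0.005, -0.0, -0.003]]
```

View pics/side7.png

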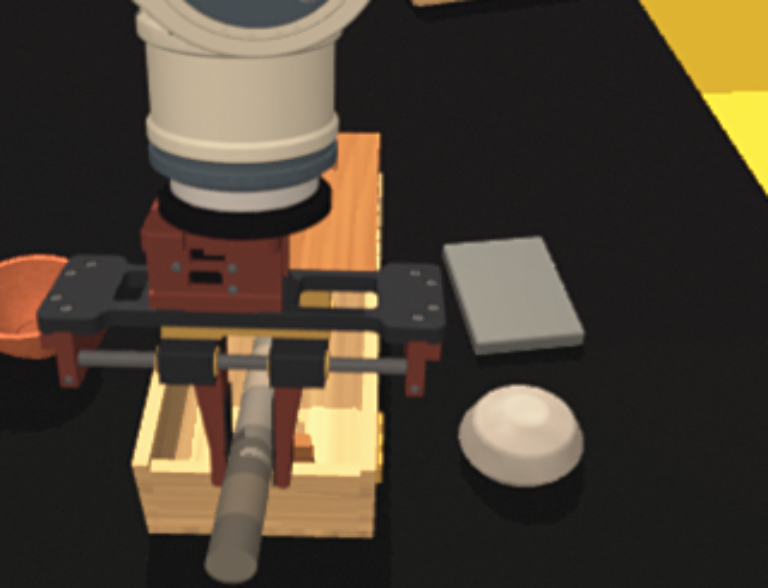

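View pics/scene7.png

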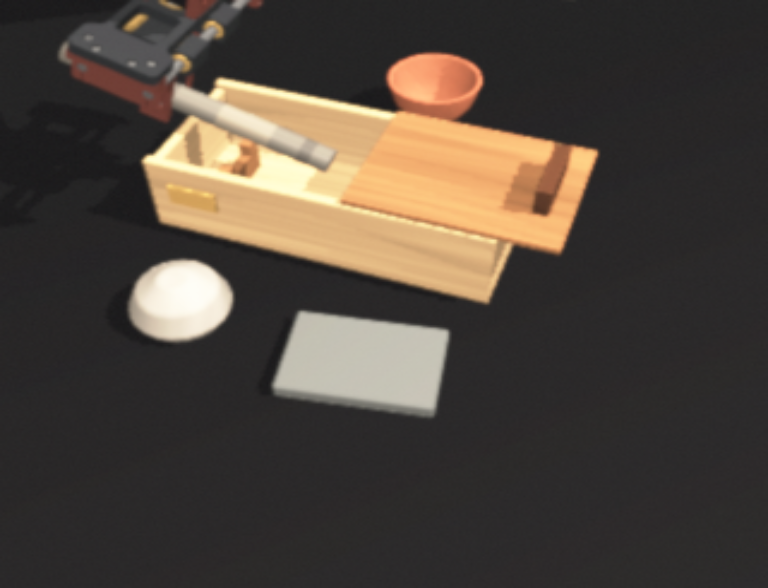

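The roof end at (325,158) in the scene crop is now clear of the lid edge. Lifting straight up.

Request:
{"api": "move_arm", "payload": {"deltas": [[-5,0,-10,0,0,0],[-6,0,-16,0,0,0],[-7,0,-22,0,0,0],[-7,0,-22,0,0,0],[-7,0,-22,0,0,0]]}}

```text
t: 9.62
ee_pos: [504.0, -201.2, 185.0]
orientation: [2.227, 1.941, -0.327]
ft_force: [-0.4, -0.2, -1.2]
width: 21.3
```

Request:
{"api": "move_arm", "payload": {"deltas": [[-7,0,-22,0,0,0],[-7,0,-22,0,0,0],[-6,0,-18,0,0.03,0],[-3,0,-10,0,0.04,0],[-2,0,-5,0,0.04,0]]}}

```text
t: 10.03
ee_pos: [505.6, -202.3, 277.3]
orientation: [2.284, 1.999, -0.197]
ft_force: [1.2, -0.6, -2.4]
width: 21.0
```

Request:
{"api": "move_arm", "payload": {"deltas": [[0,0,0,0,0,0],[0,0,0,0,0,0],[0,0,0,0,0,0],[0,0,0,0,0,0],[0,0,0,0,0,0]]}}

```text
t: 10.45
ee_pos: [505.1, -202.4, 279.9]
orientation: [2.282, 1.997, -0.196]
ft_force: [0.3, 0.0, -2.3]
width: 21.4
```

Run:
```python
from core import *
core('8')
plan([0,-160,200],.17)
from workcell import eyes
d=eyes.get_image("scene"); w=cloud(d);c=w2c(w.reshape(-1,3)).reshape(w.shape)
f=d["frame"].astype(int); gray=((f.max(-1)-f.min(-1))<40)
m=(abs(c[...,0])<18)&(c[...,2]>100)&(c[...,2]<260)&(c[...,1]>-270)&(c[...,1]<60)&gray
p=c[m]
for a in range(-270,60,20):
    q=p[(p[:,1]>a)&(p[:,1]<a+20)]
    if len(q)>5: print(a+10,len(q),q[:,2].min().round(),q[:,2].max().round())
m=(abs(c[...,0])<50)&(abs(c[...,2]-82.5)<2)&(c[...,1]<250)
print("lid y",np.nanpercentile(c[m][:,1],[1,99]))
```

```text
side core top profile [(np.float64(-238.9), np.float64(321.9), np.float64(737.0)), (np.float64(-222.6), np.float64(320.8), np.float64(340.0)), (np.float64(-209.7), np.float64(317.5), np.float64(61.0)), (np.float64(-193.0), np.float64(310.6), np.float64(36.0)), (np.float64(-174.7), np.float64(387.4), np.float64(918.0)), (np.float64(-161.9), np.float64(465.2), np.float64(3079.0)), (np.float64(-148.3), np.float64(465.1), np.float64(1027.0)), (np.float64(-133.4), np.float64(401.5), np.float64(113.0)), (np.float64(-120.4), np.float64(399.2), np.float64(44.0))] ymin -241.9
  tilt -0.848
scene core top profile [(np.float64(-234.2), np.float64(320.7), np.float64(56.0)), (np.float64(-223.1), np.float64(319.3), np.float64(111.0)), (np.float64(-207.8), np.float64(302.3), np.float64(11.0)), (np.float64(-191.0), np.float64(301.6), np.float64(16.0)), (np.float64(-178.8), np.float64(304.9), np.float64(48.0)), (np.float64(-146.7), np.float64(333.1), np.float64(181.0)), (np.float64(-133.2), np.float64(343.5), np.float64(78.0)), (np.float64(-117.4), np.float64(301.8), np.float64(62.0)), (np.float64(-107.1), np.float64(363.3), np.float64(33.0)), (np.float64(-87.9), np.float64(281.5), np.float64(13.0)), (np.float64(-72.0), np.float64(277.8), np.float64(12.0)), (np.float64(-56.7), np.float64(283.1), np.float64(53.0))] ymin -236.9
  tilt 0.12
t 10.55 case tcp [  -0.3 -158.2  279.8] tilt err [-0.007 -0.006  0.003] n 2 F [ 0.2  0.2 -2.6] w 21.6
[[5.6, 0.4, 39.5, -0.004, -0.003, 0.001], [5.7, 0.3, 39.5, -0.004, -0.003, 0.001]]
lid y [ 24.76666028 181.36810788]
```

View pics/side8.png

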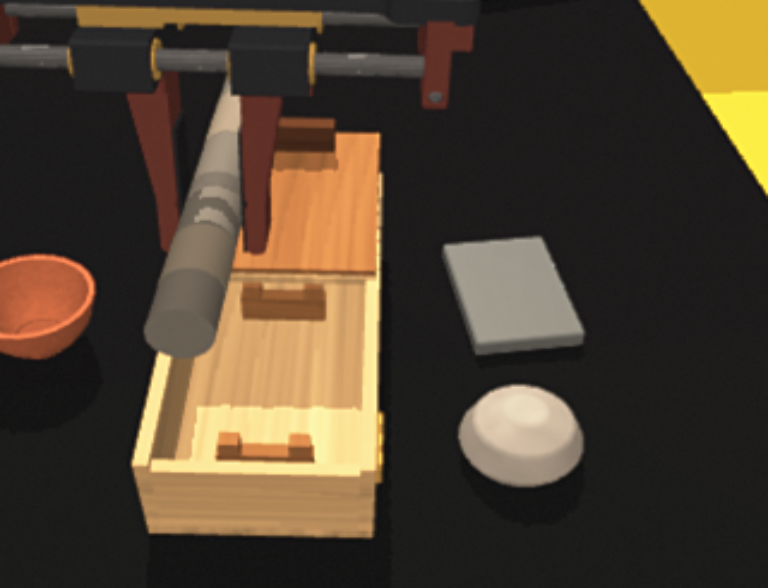

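View pics/scene8.png

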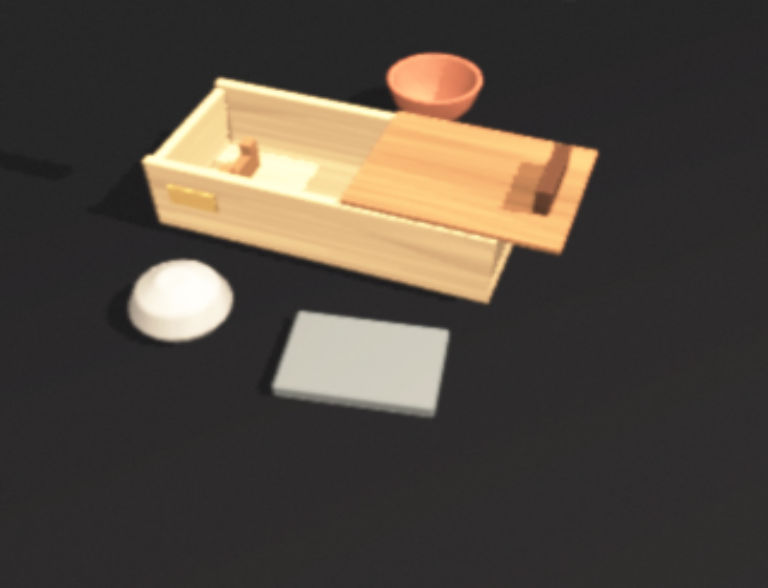

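The core hangs clear, with its open end at (180,335) in the side crop. Its top runs from about 320 mm at the open end to about 280 mm near the roof end. The lid spans y 25..181, so it is still fully open, and nothing else has moved. Handing in.

```bash
python3 -c "
from workcell import ctrl
o=ctrl.get_obs();print(o['t'],abs(o['qvel']).max(),o['width']);print(ctrl.close_job())"
```

```text
10.6 0.004603915620520543 21.09146779414428
the job is handed in; nothing more can be done
None
```

The job is handed in at 10.6 s. The lid is open and the core is out of the case, held still in the air by the gripper. No verdict was reported.

**What I did:** I pushed the lid to its stop with the shut fingers, then gripped the core about 35 mm towards the open end from its middle. I tilted it about 0.28 rad, slid it out along its own axis and lifted it.

**Last checks:**
- **Lid:** its board spans case y from about 25 to 181 mm, which is about 0.16 m open.
- **Core:** its top is about 320 mm above the table at the open end and about 280 mm at the last reading before the roof end. That is well over the 137.5 mm limit.
- **Grip:** the fingers stand about 21 mm apart on the 22 mm core. The arm was at rest, and the wrist force matched the core's weight.
- **Other things:** the bowl, rock and drive look unmoved in the pictures. I did not measure them again at the end.

**Did not go cleanly:**
- **Lid stop:** when the lid reached its stop, the wrist force rose to about 55 N in total for a moment. That is under the 120 N wrist limit. It was the fingers pressing there, not the gripper body, so I expect the 40 N limit does not apply, but I could not confirm that.
- **Core tilt:** my automatic fit of the core's tilt failed because it picked up gripper pixels, so I judged the tilt from the height readings and the pictures.

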